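# Key the pill tray into its dispenser

## Task

The washed, empty tray of the automatic pill dispenser on the coffee table is sitting too high, because the notch in its hub is not over the key on the centre post. With a fingertip, turn the tray in place until the notch meets the key, then press the tray down until it is fully home. Do not lift the tray, and leave the things around the dispenser where they are.

Things in the scene. Friction and masses are not known exactly. Their poses are not given: they have to be found in the camera images.
- dispenser: Grey round housing, 210 mm across, fixed on the table. Origin on the axis of the centre post at table height; z up; +x runs along the key and out through the mouth. Outer wall: radius 98 to 105 mm, top 55 mm above the table, open over about 50 degrees at the mouth. Opposite the mouth a control pod with a dark display, 96 mm wide, 46 mm high, reaches 138 mm from the axis.
- mouth (a point): Tip of the dispensing mouth: the end of the low chute that sticks out of the housing in line with the key. This point lies 134 mm from the axis, 12 mm above the table; the chute is 30 mm high and about 75 mm wide.
- key_end (a point): Point on top of the key, 28 mm from the axis, 29 mm above the table. The key is a rib 9 mm wide that runs from the centre post (radius 14 mm, top 38 mm above the table, with a 4 mm high pointer rib lying on it towards the key) out to radius 30 mm. While the tray rides high the hub ring hides most of the key; the pointer rib and the mouth show its direction.
- tray_turn (a joint): Turn of the tray about the post, rad, anticlockwise from above positive. The notch is exactly over the key at 0 and at every full turn; the start is anywhere from about 0.6 to 5.7. The tray turns both ways without stops, with a light drag of about 0.06 N m, and stays where it is left.
- tray_height (a joint): Height of the tray above its seat, m: about 0.009 while the hub rides on the key, 0 when fully home. The hub is a snug push fit on the post: it does not drop by itself, but goes down under about 4 N, pressed anywhere on the tray, once the notch is over the key to within about 4 degrees, and stays down. The tray cannot tip.
- hub (a point): Centre of the tray on the post's axis, level with the top of the flat hub ring (25 mm above the table when seated, 34 mm when riding on the key). The hub ring reaches from radius 15 mm to 43 mm and is 5 mm thick; round it an inner wall (radius 43.5 to 46 mm) rises 19 mm above it.
- notch (a point): Point in the notch, 28 mm from the tray's axis, level with the top of the hub ring. The notch is a parallel slot in the hub ring, 14 mm wide, open to the bore and reaching out to radius 31 mm. It points at the middle of a cell.
- cell (a point): Middle of the floor of the cell at which the notch points, 66 mm from the tray's axis, 8 mm below the top of the hub ring. The tray is white plastic with 7 equal open cells; outer wall radius 89 to 92 mm, top 30 mm above the cell floor; radial dividers 3 mm thick from radius 45 to 90 mm, top 28 mm above the floor, at 1/14, 3/14, 5/14 ... of a turn either side of the notch.
- dispenser_lid: Bystander: the dispenser's clear round lid with a small grey knob, 206 mm across, 32 mm high, lying on the table. Origin at the centre of its underside.
- medicine_jar: Bystander: amber jar with a white cap, 52 mm across, 85 mm high, standing. Origin at the centre of its underside.
- drinking_glass: Bystander: empty drinking glass, 70 mm across, 95 mm high, standing. Origin at the centre of its underside.
- spectacle_case: Bystander: dark spectacle case, 160 x 60 x 32 mm (its x, y, z), lying on the table beside the dispenser. Origin at the centre of its underside.

How it is judged:
At the end, for the whole second after the job is handed in: The tray is within 1.5 mm of its seat with its notch over the key (within 4 mm), at rest (value of joint tray_height below 0.0015 m and horizontal distance between notch and key_end below 0.004 m and velocity of joint tray_turn between -0.05 and 0.05 rad/s); the robot touches nothing.
It fails at once if the tray was lifted more than 5 mm above where it rode on the key (value of joint tray_height above 0.014 m).
It fails at once if the lid was moved by more than 15 mm (distance of dispenser_lid from where it was at the start of the episode above 0.015 m).
It fails at once if the medicine jar was moved by more than 15 mm or tipped (distance of medicine_jar from where it was at the start of the episode above 0.015 m or angle between medicine_jar's own z axis and vertical above 0.3 rad).
It fails at once if the drinking glass was moved by more than 15 mm or tipped (distance of drinking_glass from where it was at the start of the episode above 0.015 m or angle between drinking_glass's own z axis and vertical above 0.3 rad).
It fails at once if the spectacle case was moved by more than 15 mm (distance of spectacle_case from where it was at the start of the episode above 0.015 m).
It also fails if it takes over 54 s, if anything falls off the work surface, if the arm or the gripper's body presses on something with over 40 N, if the wrist force passes 120 N, or if a joint passes its speed limit or range.

## Robot

A 7-joint arm with a two-finger parallel gripper is mounted at the origin on the work surface. World frame = base frame: x ahead of the robot, y to its left, z up, the work surface at z = 0. Lengths are in m, angles in rad, forces in N, time in s.
With the tool pointing down it reaches from about 0.425 to 0.95 m from the base axis. Payload 4.7 kg.
Tool frame: the origin (TCP) lies between the finger pads; the fingertips stand 25 mm ahead of it and the grasp point (between the pads) lies 6 mm ahead of it; z points along the fingers, y is the line along which they close (so a half turn about z gives the same grasp; the last joint's range is limited). The gripper opens to 85 mm and grips with 20 to 120 N. Pads are 22 mm wide; open, the fingers measure 114 mm over their backs; the gripper's body (76 mm by 85 mm) begins 54 mm behind the grasp point. The pads swing forward as they close: fully open they stand 13 mm farther back than shut.
Start: joints at [1.089, 0.469, -0.049, 1.532, 0.024, 1.141, -0.082], TCP at [0.295, -0.607, 0.231] pointing down, gripper open.
Joint ranges: [-2.59, 2.59], [-0.33, 1.99], [-1.39, 1.29], [0.1, 2.45], [-1.04, 4.18], [0.21, 1.99], [-2.66, 2.66]. Speed limits (rad/s): [2.57, 2.57, 3.14, 3.14, 3.14, 3.14, 3.14].

## Interface

Orientations are given as a 3x3 rotation matrix whose columns are the frame's x, y, z axes.
In Python, from rig import * gives the robot as it stands. Calls block until the motion is done:
- movep(position, orientation): joint-space move of the TCP to a pose.
- move_l(position, attitude=None, feed=0.15, until_force=None): straight line of the TCP; attitude=None keeps the orientation; feed is the mean speed in m/s. With until_force (N) it stops when the force on the tool has changed by that much, and returns True; else False.
- move_joints(angles): joint-space move.
- command_gripper(opening, newtons=None): finger opening in m; newtons is the grip in N (None keeps the last); returns when the fingers have stopped.
- sleep(seconds).
- inverse_kinematics(position, orientation): joint angles nearest the present ones, or None.
- sense(): the state.
- camera(name): name is "scene" or "side" or "wrist"; returns (picture, depth): 400x640x3 uint8, red, green, blue; 400x640 float32, m along the optical axis (not along the pixel's ray), 0 where there is no reading.
- camera_params(name): a dict with "K" (3x3 intrinsics, pixels), "dist" ([k1, k2, p1, p2, k3] as OpenCV has them; the pictures are not rectified), "position" and "rotation" of the camera in the world; the wrist camera has in their place "tool_from_camera" (4x4, takes a point from camera to tool coordinates, whose origin is the TCP and whose axes are the flange's). Camera axes: x right, y down, z forward; pixel columns grow to the right and rows downward; lengths in m; the calibration is good to about 2 mm. A picture is of the moment at which its call begins: read the wrist's pose just before it. camera_params takes no time and is no camera call.
A pose or a line that the arm cannot do raises Unreachable and nothing moves.
- finish_job(): hands the job in; it is judged then, once.
The state is a dict: "time_s": time; "joint_pos": joint angles; "qd": joint speeds; "joint_efforts": joint torques, N m; "position": TCP position; "tcp_rot": TCP orientation; "wrist_force": force on the tool from outside, world axes, zero at the start; "ft_torque": the same for the moment, N m; "finger_gap": finger opening in m; "gripper_force": force on a finger pad.
Only numpy, scipy, OpenCV 4.12 (cv2) and the standard library are available. Lean on these libraries where they do the work, as an engineer would, in place of code of your own. Each camera call takes 0.05 s, during which the arm holds its last target. There are 200 camera calls.

## Working session

There is one attempt and no reset: what is moved stays moved. The work goes in short steps, each a Python script; the robot and the scene stay as the last script left them, time stands still between calls to the robot, and variables do not carry over. Pictures are saved under pics/ and viewed, at most 10 in all, crops included, and the job is handed in when it is done.

```bash
mkdir -p pics; ls
python3 - <<'E'
from rig import *
import cv2,numpy as np
for n in ["scene","side"]:
    im,d=camera(n); np.savez(f"{n}.npz",im=im,d=d); cv2.imwrite(f"pics/{n}0.png",im[:,:,::-1])
    print(n,camera_params(n))
print(camera_params("wrist"))
print(sense())
E
```

```text
pics
scene {'K': array([[504.05836574,   0.        , 328.12705073],
       [  0.        , 504.05836574, 197.57121941],
       [  0.        ,   0.        ,   1.        ]]), 'dist': array([-0.02620782,  0.        ,  0.        ,  0.        ,  0.        ]), 'position': array([ 1.32161818, -0.11346   ,  1.24292594]), 'rotation': array([[ 0.13843295,  0.81946377, -0.55616136],
       [ 0.99027428, -0.12241321,  0.06612001],
       [-0.01389855, -0.55990547, -0.82843991]])}
side {'K': array([[378.23366459,   0.        , 320.63379169],
       [  0.        , 378.23366459, 201.26148857],
       [  0.        ,   0.        ,   1.        ]]), 'dist': array([-0.05656791,  0.        ,  0.        ,  0.        ,  0.        ]), 'position': array([0.08602838, 0.53116986, 0.923757  ]), 'rotation': array([[-0.79096785, -0.4691779 ,  0.39273649],
       [-0.61169583,  0.62112471, -0.48993092],
       [-0.01407358, -0.62775488, -0.77828385]])}
{'K': array([[280.12746885,   0.        , 319.07251889],
       [  0.        , 280.12746885, 196.46102495],
       [  0.        ,   0.        ,   1.        ]]), 'dis
[... 574 characters left out ...]
, 'qd': array([-0.00034267, -0.00011781, -0.00078017, -0.00402419,  0.00085091,
        0.00058801,  0.00184914]), 'joint_efforts': array([ 1.00317608e-03, -5.11513209e+01, -4.65314474e-02, -2.38390982e+01,
        1.08569028e-02,  4.40291158e-03, -1.40567178e-05]), 'position': array([ 0.29509284, -0.60648601,  0.23034531]), 'tcp_rot': array([[ 8.99218567e-01,  4.37498883e-01, -8.34449261e-04],
       [ 4.37499675e-01, -8.99217174e-01,  1.58368786e-03],
       [-5.74894366e-05, -1.78915281e-03, -9.99998398e-01]]), 'wrist_force': array([-0.45390245, -0.020549  , -0.23019869]), 'ft_torque': array([ 0.00021973,  0.01356173, -0.01936642]), 'gripper_force': 0.0, 'finger_gap': 0.08534191988877268}
```

View pics/scene0.png

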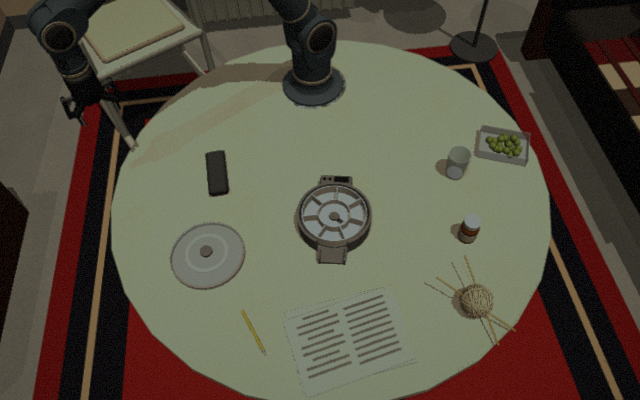

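View pics/side0.png

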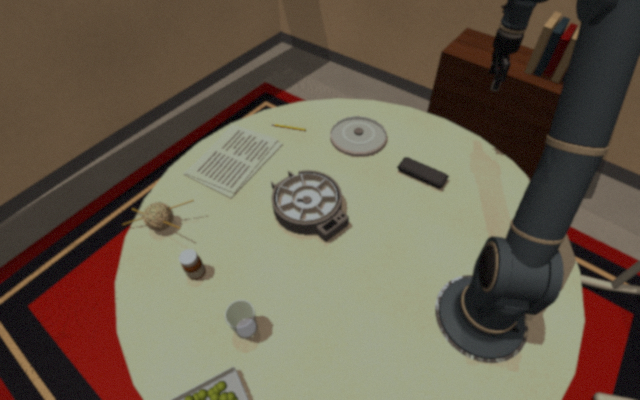

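The scene picture shows the dispenser hub near (335,215), the mouth tip near (332,262) and the pod at the top. The side picture agrees. Next I take a near view with the wrist camera.

```bash
cat > h.py <<'E'
from rig import *
import cv2,numpy as np
def ray(name,uv,z,st=None):
    p=camera_params(name)
    if name=="wrist":
        T=p["tool_from_camera"];R=st["tcp_rot"]@T[:3,:3];o=st["tcp_rot"]@T[:3,3]+st["position"]
    else: R,o=p["rotation"],p["position"]
    n=cv2.undistortPoints(np.array([[uv]],float),p["K"],p["dist"])[0,0]
    d=R@np.array([n[0],n[1],1.]); return o+d*(z-o[2])/d[2]
def att(a): # tool down, tool x at heading a
    c,s=np.cos(a),np.sin(a); return np.array([[c,s,0],[s,-c,0],[0,0,-1.]])
def snap(fn):
    st=sense(); im,d=camera("wrist"); cv2.imwrite(fn,im[:,:,::-1]); np.savez("w.npz",im=im,d=d,pos=st["position"],rot=st["tcp_rot"]); return st,im,d
E
python3 - <<'E'
from h import *
h=ray("scene",(335,215),.038); m=ray("scene",(332,262),.012); print(h,m,ray("side",(307,200),.038))
command_gripper(0.0)
movep(h*[1,1,0]+[.045,0,.26],att(0))
st,im,d=snap("pics/w0.png"); print(st["position"],st["joint_pos"],st["time_s"],st["finger_gap"])
E
```

```text
[ 0.57430206 -0.00633642  0.038     ] [ 0.70583262 -0.03403908  0.012     ] [ 0.56884321 -0.00547117  0.038     ]
[ 0.61932792 -0.00768117  0.25987127] [ 0.20053056  0.3784953  -0.34407896  1.62318274  0.13676011  1.1638762
 -1.74801736] 3.2917 -6.90630498412754e-05
```

View pics/w0.png

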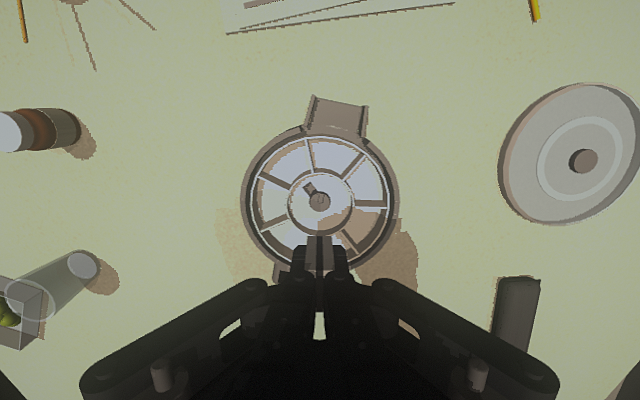

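The wrist view shows the post at about (319,201), the mouth tip at about (341,103), and a dark notch near (309,188). I enlarge it to read the angles.

```bash
python3 -c "
import cv2
im=cv2.imread('pics/w0.png')[90:270,230:410]
cv2.imwrite('pics/w0c.png',cv2.resize(im,(594,594),interpolation=2))"
```

```text
(no output)
```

View pics/w0c.png

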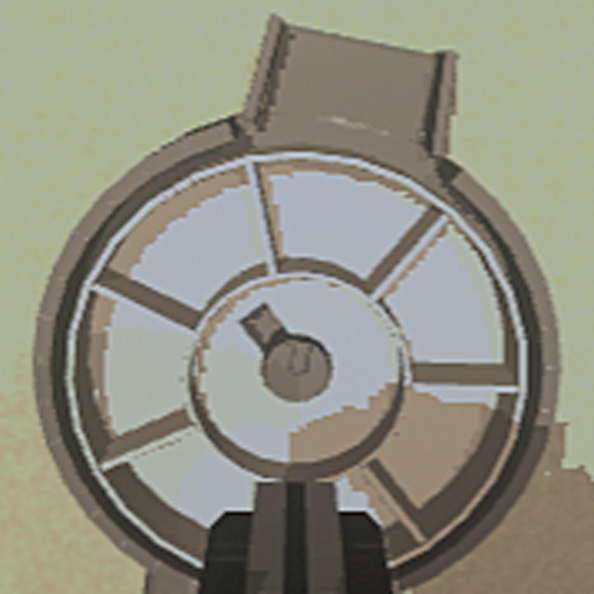

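Run:
```python
from h import *
f=np.load("w.npz"); st=dict(position=f["pos"],tcp_rot=f["rot"])
P=lambda u,v,z: ray("wrist",(230+(u+.5)/3.3-.5,90+(v+.5)/3.3-.5),z,st)[:2]
c=P(296,366,.038); ml,mr=P(278,18,.03),P(455,55,.03); print("c",c,"mouth",ml,mr)
d=(ml+mr)/2-c; key=np.degrees(np.arctan2(d[1],d[0])); e=mr-ml; print("key",key,np.linalg.norm(d),np.linalg.norm(e),"normal to edge",np.degrees(np.arctan2(e[1],e[0]))+90)
n=P(256,325,.034)-c; na=np.degrees(np.arctan2(n[1],n[0])); print("notch",na,np.linalg.norm(n))
for q in [(252,165),(272,270),(447,218),(380,298),(517,389),(412,384),(98,290),(195,327),(103,463),(190,425)]:
    r=P(*q,.054)-c; a=np.degrees(np.arctan2(r[1],r[0])); print(q,np.linalg.norm(r).round(4),a.round(1),((a-na-180/7+25)%(360/7)-25).round(1))
```

```text
c [ 0.57488691 -0.00881499] mouth [ 0.71106832 -0.00227577] [ 0.69759941 -0.06993581]
key -11.90510345097552 0.13229248839623073 0.068987630359677 normal to edge -11.258548556789336
notch 44.87645730894662 0.023337565460616314
(252, 165) 0.0854 10.9 -8.3
(272, 270) 0.0451 11.7 -7.5
(447, 218) 0.0857 -41.7 -9.4
(380, 298) 0.0463 -44.6 -12.3
(517, 389) 0.0883 -92.9 -9.3
(412, 384) 0.0462 -92.9 -9.2
(98, 290) 0.0846 64.5 -6.1
(195, 327) 0.0449 61.4 -9.2
(103, 463) 0.0871 114.7 -7.3
(190, 425) 0.0472 114.6 -7.4
```

```bash
cat >> h.py <<'E'
C=np.array([.5749,-.0080])
def pt(deg,z,r=.066):
    a=np.radians(deg); return np.array([C[0]+r*np.cos(a),C[1]+r*np.sin(a),z])
def look(fn):
    movep([C[0]+.06,C[1],.22],att(0)); return snap(fn)
def arc(a0,a1,z,n,feed=.06):
    for a in np.linspace(a0,a1,n+1)[1:]: move_l(pt(a,z),att(np.radians(a)),feed=feed)
E
python3 - <<'E'
from h import *
for a in (36.5,0,-40): print(a,inverse_kinematics(pt(a,.063),att(np.radians(a))))
movep(pt(36.5,.12),att(np.radians(36.5)))
hit=move_l(pt(36.5,.064),feed=.06,until_force=3); print("hit",hit,sense()["position"])
if not hit:
    arc(36.5,-22,.064,6); print(sense()["wrist_force"])
    arc(-22,-16,.064,1)
    move_l(pt(-16,.13)); 
    st,im,d=look("pics/w1.png"); print(st["position"],st["time_s"])
    cv2.imwrite("pics/w1c.png",cv2.resize(im[60:280,210:430,::-1],(594,594),interpolation=2))
E
```

```text
36.5 [ 0.17554989  0.61261644 -0.40778028  1.77459319  0.3173018   0.81958981
 -1.3184269 ]
0 [ 0.15874541  0.61155562 -0.29793538  1.74888312  0.23351369  0.81590773
 -1.81992354]
-40 [ 0.14219807  0.58112337 -0.17781339  1.7881675   0.13790153  0.78434018
 -2.37374993]
hit False [0.62831431 0.03139153 0.06439409]
[-0.39952736  1.39152299 -0.03959814]
[ 0.63461405 -0.00790124  0.21971551] 8.375
```

View pics/w1c.png

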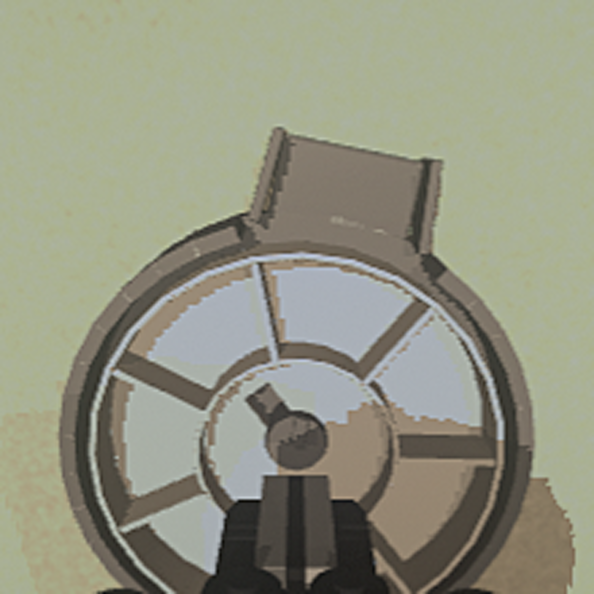

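Run:
```python
from h import *
f=np.load("w.npz"); st=dict(position=f["pos"],tcp_rot=f["rot"])
P=lambda u,v,z: ray("wrist",(210+(u+.5)/2.7-.5,60+(v+.5)/2.7-.5),z,st)[:2]
c=P(296,438,.038); print(c)
for q in [(258,265),(274,358),(434,309),(375,382),(495,462),(400,458),(115,373),(208,408),(125,528),(205,490)]:
    r=P(*q,.054)-c; print(q,np.linalg.norm(r).round(4),np.degrees(np.arctan2(r[1],r[0])).round(1))
a=np.load("scene.npz")["im"]; b,_=camera("scene")
s=[cv2.resize(i[165:275,285:385,::-1],None,fx=4,fy=4,interpolation=2) for i in (a,b)]
cv2.imwrite("pics/cmp.png",np.hstack(s))
```

```text
[ 0.57553697 -0.00891882]
(258, 265) 0.0844 10.6
(274, 358) 0.0444 12.1
(434, 309) 0.0864 -41.6
(375, 382) 0.047 -46.0
(495, 462) 0.0884 -93.1
(400, 458) 0.0461 -93.5
(115, 373) 0.0855 64.6
(208, 408) 0.0434 61.4
(125, 528) 0.0868 115.8
(205, 490) 0.0448 114.3
```

View pics/cmp.png

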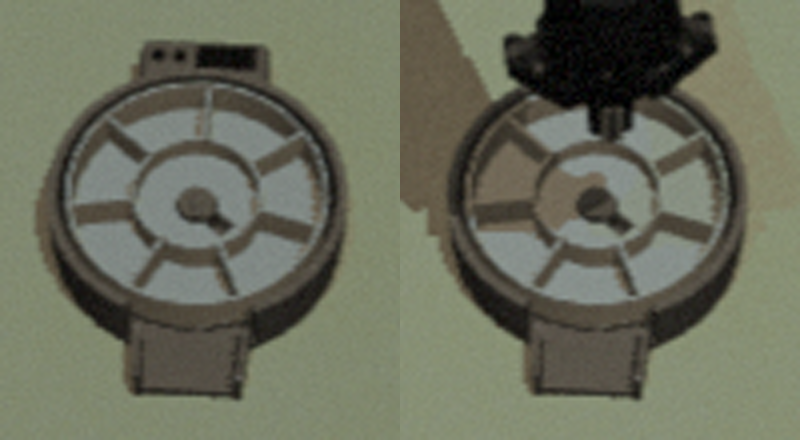

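The tray has not moved: the dividers read the same angles in both views. I check the real heights and the finger path.

Run:
```python
from h import *
f=np.load("w.npz"); d=f["d"]; T=camera_params("wrist")["tool_from_camera"]; p=camera_params("wrist")
R=f["rot"]@T[:3,:3]; o=f["rot"]@T[:3,3]+f["pos"]
v,u=np.mgrid[0:400,0:640]
n=cv2.undistortPoints(np.stack([u,v],-1).reshape(-1,1,2).astype(float),p["K"],p["dist"])[:,0]
X=(np.c_[n,np.ones(len(n))]*d.reshape(-1,1))@R.T+o
r=np.hypot(X[:,0]-C[0],X[:,1]-C[1]); ok=(d.ravel()>0)&(X[:,2]<.08); a=np.degrees(np.arctan2(X[:,1]-C[1],X[:,0]-C[0]))
for lo,hi in [(0,10),(20,40),(50,85),(88.5,93),(99,104),(150,180)]:
    m=ok&(r*1e3>lo)&(r*1e3<hi)&(abs(a)<100); print(lo,hi,np.percentile(X[m,2],[5,25,50,75,95]).round(4))
# path test, no tray contact: height above everything
movep(pt(36.5,.12),att(np.radians(36.5)))
z0=sense()["wrist_force"]
print(move_l(pt(36.5,.060),feed=.06,until_force=3))
for k in (28,22,16,10):
    arc(k+6,k,.060,1); s=sense(); print(k,s["position"].round(4),(s["wrist_force"]-z0).round(2),s["finger_gap"])
cv2.imwrite("pics/in.png",cv2.resize(np.hstack([camera("wrist")[0][130:330,220:420,::-1],camera("side")[0][130:330,220:420,::-1]]),None,fx=2,fy=2))
print(sense()["time_s"])
```

```text
0 10 [0.0358 0.0364 0.0371 0.0399 0.041 ]
20 40 [0.0313 0.032  0.0325 0.0331 0.0337]
50 85 [0.0235 0.0242 0.0248 0.0257 0.052 ]
88.5 93 [0.0096 0.0108 0.0345 0.0533 0.055 ]
99 104 [-0.0013  0.0114  0.0528  0.0536  0.0544]
150 180 [-0.003  -0.0022 -0.0017 -0.0011 -0.0004]
False
28 [0.6334 0.0228 0.0604] [-0.19 -0.13  0.24] 0.00013106854449562705
22 [0.636  0.0168 0.0601] [-0.63 -0.47 -0.15] -4.8620929569532126e-05
16 [0.6382 0.0103 0.06  ] [-1.5  -0.4  -0.67] 3.132464320610134e-05
10 [0.6398 0.0036 0.06  ] [-0.95 -0.37  0.18] 0.0004428450800616556
11.3667
```

View pics/in.png

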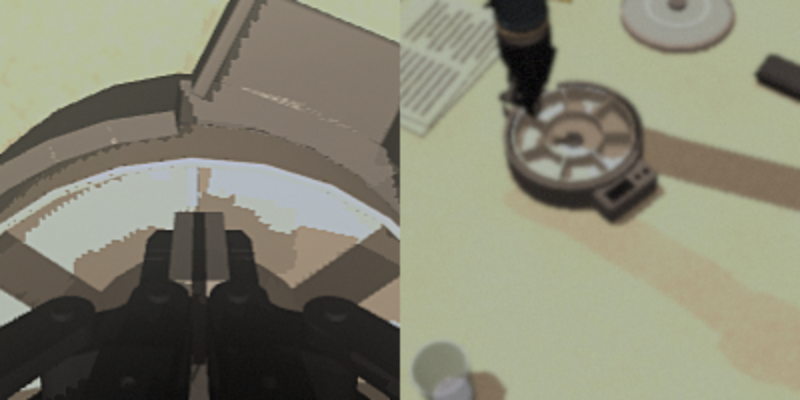

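Run:
```python
from h import *
s=sense(); im,d=camera("wrist"); p=camera_params("wrist"); T=p["tool_from_camera"]
for (u,v) in [(312,237),(325,237),(312,250),(325,250),(318,265),(300,247),(340,247),(316,222),(300,222),(335,222)]:
    n=cv2.undistortPoints(np.array([[[u,v]]],float),p["K"],p["dist"])[0,0]
    x=T[:3,:3]@(np.array([*n,1])*d[v,u])+T[:3,3]; w=s["tcp_rot"]@x+s["position"]
    print((u,v),d[v,u].round(3),"tool",x.round(4),"world",w.round(4))
print(s["position"])
```

```text
(312, 237) 0.151 tool [ 0.01   -0.0032 -0.0033] world [0.649  0.0091 0.0633]
(325, 237) 0.151 tool [ 0.0103  0.0038 -0.0039] world [0.6506 0.0022 0.0639]
(312, 250) 0.137 tool [ 0.0106 -0.0028 -0.0188] world [0.6496 0.0088 0.0788]
(325, 250) 0.137 tool [ 0.0104  0.0035 -0.0185] world [0.6506 0.0025 0.0784]
(318, 265) 0.125 tool [ 0.0099  0.0002 -0.0313] world [0.6495 0.0057 0.0913]
(300, 247) 0.149 tool [ 0.0062 -0.0095 -0.0074] world [0.6441 0.0146 0.0674]
(340, 247) 0.148 tool [ 0.0065  0.0117 -0.0081] world [ 0.6482 -0.0062  0.0681]
(316, 222) 0.161 tool [ 0.0142 -0.0011  0.0077] world [0.6534 0.0078 0.0522]
(300, 222) 0.191 tool [ 0.0025 -0.0124  0.0353] world [0.64   0.0168 0.0247]
(335, 222) 0.191 tool [0.0025 0.0115 0.0354] world [ 0.6442 -0.0067  0.0246]
[0.63970948 0.00412665 0.05996991]
```

Run:
```python
from h import *
s=sense(); im,d=camera("wrist"); p=camera_params("wrist"); T=p["tool_from_camera"]
for u in (309,328):
  for v in range(214,262,3):
    n=cv2.undistortPoints(np.array([[[u,v]]],float),p["K"],p["dist"])[0,0]
    x=T[:3,:3]@(np.array([*n,1])*d[v,u])+T[:3,3]; print(u,v,x.round(4),im[v,u])
```

```text
309 214 [ 0.0083 -0.0062  0.0354] [179 186 177]
309 217 [ 0.0061 -0.0062  0.0356] [179 186 178]
309 220 [ 0.0042 -0.0062  0.0347] [179 186 178]
309 223 [ 0.0016 -0.0063  0.0358] [180 187 179]
309 226 [-0.0007 -0.0063  0.036 ] [179 186 178]
309 229 [-0.0025 -0.0063  0.0349] [179 185 177]
309 232 [-0.0051 -0.0063  0.0357] [180 187 178]
309 235 [-0.0071 -0.0063  0.0351] [141 122 101]
309 238 [ 0.0106 -0.0047 -0.0056] [84 78 71]
309 241 [ 0.0103 -0.0046 -0.0085] [85 79 72]
309 244 [ 0.0104 -0.0045 -0.0121] [84 80 72]
309 247 [ 0.0101 -0.0044 -0.0149] [84 79 73]
309 250 [ 0.0105 -0.0043 -0.0186] [83 78 70]
309 253 [ 0.0103 -0.0042 -0.0212] [84 80 72]
309 256 [ 0.0105 -0.0041 -0.0245] [83 78 70]
309 259 [ 0.0102 -0.004  -0.0266] [83 78 71]
328 214 [0.0081 0.0067 0.0361] [180 187 188]
328 217 [0.0062 0.0067 0.0353] [179 186 194]
328 220 [0.0037 0.0067 0.0361] [180 186 193]
328 223 [0.0022 0.0067 0.0343] [179 186 193]
328 226 [-0.0001  0.0067  0.0346] [180 188 180]
328 229 [-0.0026  0.0067  0.0352] [141 126 108]
328 232 [-0.005   0.0068  0.0354] [142 128 110]
328 235 [-0.0072  0.0068  0.0353] [149 134 114]
328 238 [ 0.0105  0.0054 -0.0055] [85 80 73]
328 241 [ 0.0104  0.0053 -0.0087] [87 82 74]
328 244 [ 0.0105  0.0052 -0.0123] [86 81 73]
328 247 [ 0.01    0.0051 -0.0146] [84 78 71]
328 250 [ 0.0109  0.005  -0.0194] [86 80 73]
328 253 [ 0.0106  0.0049 -0.0218] [86 79 73]
328 256 [ 0.0102  0.0048 -0.0239] [82 77 69]
328 259 [ 0.0104  0.0047 -0.027 ] [82 76 69]
```

The depth profile puts the shut fingertips about 3 mm behind the TCP, not 25 mm ahead, so the finger swept over the dividers. I go lower, guarded by force.

Run:
```python
from h import *
arc(10,36.5,.062,2,feed=.1); z0=sense()["wrist_force"]
hit=move_l(pt(36.5,.034),feed=.05,until_force=3); print("hit",hit,sense()["position"])
if not hit:
    a=36.5
    for k in (30,23,16,9,2,-5,-12,-18,-22):
        arc(a,k,.034,1,feed=.08); a=k; s=sense(); f=s["wrist_force"]-z0; print(k,f.round(2))
        if np.linalg.norm(f)>15: break
    arc(a,a+8,.034,1)
    move_l(pt(a+8,.12)); 
    st,im,d=look("pics/w2.png"); print(st["position"],st["time_s"])
    cv2.imwrite("pics/w2c.png",cv2.resize(im[60:280,210:430,::-1],(594,594),interpolation=2))
```

```text
hit False [0.62802353 0.03136808 0.03393253]
30 [1.1  0.81 0.45]
23 [0.01 0.18 0.74]
16 [1.03 0.11 0.44]
9 [ 0.51 -0.78  1.62]
2 [1.01 0.12 1.23]
-5 [1.06 1.08 1.51]
-12 [1.3  0.58 0.84]
-18 [0.92 1.13 0.63]
-22 [ 1.27 -0.28  0.89]
[ 0.63466958 -0.00793406  0.21979761] 16.8833
```

View pics/w2c.png

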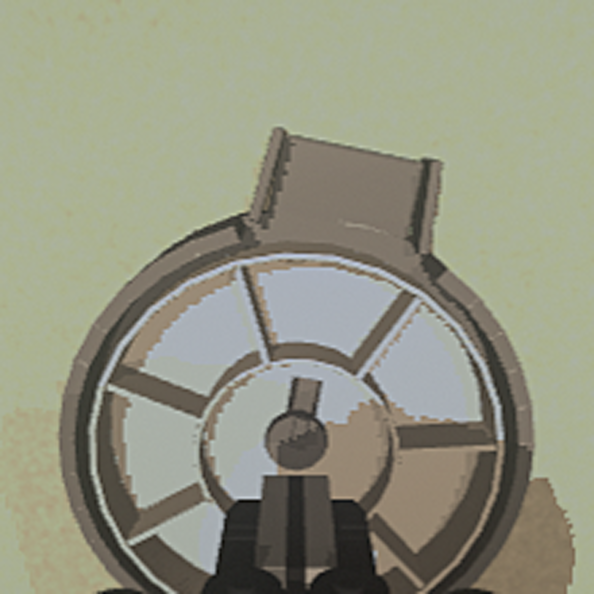

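The tray turned: the notch now points up at about (307,395), near the key direction. Now I measure the remaining error.

Run:
```python
from h import *
f=np.load("w.npz"); st=dict(position=f["pos"],tcp_rot=f["rot"])
P=lambda u,v,z: ray("wrist",(210+(u+.5)/2.7-.5,60+(v+.5)/2.7-.5),z,st)[:2]
an=lambda r: np.degrees(np.arctan2(r[1],r[0]))
# tray-plane centre from the wall top ring at z=.055 (left/right/top extremes, mid of white ring)
c=P(296,438,.038); ml,mr=P(280,130,.03),P(438,161,.03); e=mr-ml
print("c",c,"key",an((ml+mr)/2-c),an(e)+90,"notch",an(P(306,393,.034)-c))
for q in [(240,271),(263,360),(418,300),(362,376),(495,443),(400,448),(107,388),(200,412),(128,545),(203,500)]:
    r=P(*q,.054)-c; a=an(r); print(q,np.linalg.norm(r).round(4),a.round(1),"notch",((a+11.5)%(360/7)-180/7-11.5).round(1))
```

```text
c [ 0.5755688  -0.00896442] key -11.64785788650082 -10.596973507930045 notch -12.541560242725247
(240, 271) 0.0838 15.9 notch -9.8
(263, 360) 0.0448 18.2 notch -7.5
(418, 300) 0.0851 -36.4 notch -10.7
(362, 376) 0.0452 -38.5 notch -12.8
(495, 443) 0.0877 -87.2 notch -10.0
(400, 448) 0.0458 -87.5 notch -10.4
(107, 388) 0.0866 69.8 notch -7.4
(200, 412) 0.0458 65.5 notch -11.6
(128, 545) 0.0904 121.0 notch -7.5
(203, 500) 0.0481 119.2 notch -9.3
```

Run:
```python
from h import *
movep(pt(-10,.10),att(np.radians(-10)))
hit=move_l(pt(-10,.031),feed=.08,until_force=4); s=sense(); print(hit,s["position"],s["wrist_force"])
for z in (.025,.020,.016,.012,.008):
    hit=move_l(pt(-10,z),feed=.03,until_force=15); s=sense(); print(z,hit,s["position"].round(4),s["wrist_force"].round(2))
    if hit: break
move_l(pt(-10,.11))
st,im,d=look("pics/w3.png"); print(st["time_s"])
cv2.imwrite("pics/w3c.png",cv2.resize(im[60:280,210:430,::-1],(594,594),interpolation=2))
p=camera_params("wrist");T=p["tool_from_camera"]
R=st["tcp_rot"]@T[:3,:3]; o=st["tcp_rot"]@T[:3,3]+st["position"]
v,u=np.mgrid[0:400,0:640]
n=cv2.undistortPoints(np.stack([u,v],-1).reshape(-1,1,2).astype(float),p["K"],p["dist"])[:,0]
X=(np.c_[n,np.ones(len(n))]*d.reshape(-1,1))@R.T+o
r=np.hypot(X[:,0]-C[0],X[:,1]-C[1])*1e3; a=np.degrees(np.arctan2(X[:,1]-C[1],X[:,0]-C[0]))
for lo,hi in [(20,40),(50,85)]:
    m=(d.ravel()>0)&(X[:,2]<.08)&(r>lo)&(r<hi)&(abs(a)<100); print(lo,hi,np.percentile(X[m,2],[25,50,75]).round(4))
```

```text
False [ 0.64039537 -0.01944934  0.03145896] [0.21997147 0.16284443 0.95167062]
0.025 False [ 0.6402 -0.0195  0.0252] [ 0.02 -0.23  0.19]
0.02 False [ 0.6401 -0.0195  0.0199] [ 1.32 -0.6   1.52]
0.016 True [ 0.6401 -0.0195  0.017 ] [-1.15  0.19  7.45]
20.675
20 40 [0.023  0.0235 0.0241]
50 85 [0.0151 0.0157 0.0166]
```

View pics/w3c.png

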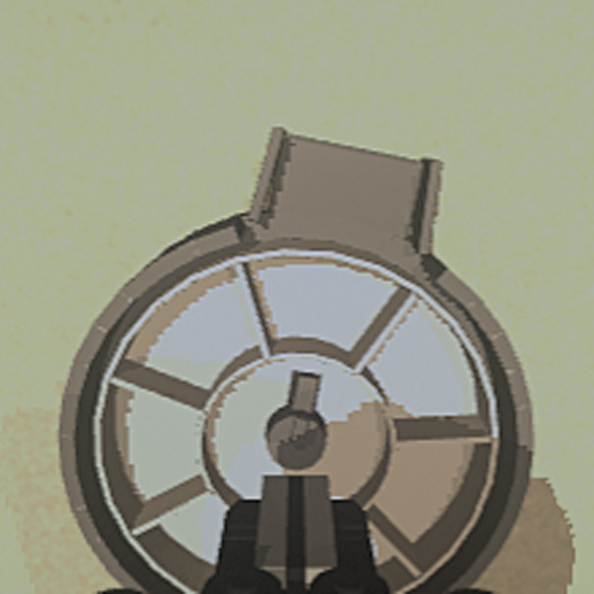

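The tray dropped: its hub ring reads 9.0 mm lower than before (0.0325 to 0.0235 m), and the notch lies in line with the key. The robot is clear of everything, so I hand in.

```bash
python3 -c "
from rig import *
print(finish_job())"
```

```text
the job is handed in; nothing more can be done
None
```

I turned the tray until its notch was over the key and pressed it home, a measured drop of 9.0 mm. I handed the job in at about 21 s with the arm clear, and the rig returned no verdict.

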